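# Jack up a drive unit at its lift point and hold the handle down

## Robot

A 7-joint arm with a two-finger parallel gripper is mounted at the origin on a cart in front of the work surface, level with it; the furniture and walls round the work are solid. World frame = base frame: x ahead of the robot, y to its left, z up, the work surface at z = 0. Lengths are in m, angles in rad, forces in N, time in s.
With the tool pointing down it reaches from about 0.4 to 0.925 m from the base axis. Payload 5.6 kg.
Tool frame: the origin (TCP) lies at the very end of the fingers, on their centre line; the grasp point (between the pads) lies 19 mm behind it; z points along the fingers, y is the line along which they close (so a half turn about z gives the same grasp; the last joint's range is limited). The gripper opens to 85 mm and grips with 20 to 120 N. Pads are 22 mm wide; open, the fingers measure 114 mm over their backs; the gripper's body (76 mm by 85 mm) begins 54 mm behind the grasp point. The pads swing forward as they close: fully open they stand 13 mm farther back than shut.
Start: joints at [1.246, 0.468, -0.012, 1.603, 0.006, 1.071, -0.056], TCP at [0.181, -0.624, 0.197] pointing down, gripper open.
Joint ranges: [-2.53, 2.53], [-0.31, 2.02], [-1.57, 1.55], [0.28, 2.44], [-1.29, 4.43], [0.15, 1.84], [-2.92, 2.92]. Speed limits (rad/s): [2.57, 2.57, 3.14, 3.14, 3.14, 3.14, 3.14].

## Interface

Orientations are given as a unit quaternion [x, y, z, w].
In Python, from bench import read_state, viewer, job_done, recognise, trace gives the robot as it stands.
- The arm moves only by the shell command python3 -m creep 'ROWS' [FORCE]. ROWS is JSON, a list of rows, each an object of numbers: "jaw": the opening, from 0 (shut) to 1 (fully open); "dx", "dy", "dz": the shift along the world's x, y, z in m; "wx", "wy", "wz": the turn, a rotation vector about the world's x, y, z in degrees. In form: [{"jaw": .., "dx": .., "dy": .., "dz": .., "wx": .., "wy": .., "wz": ..}, ...]. A call has 1 to 10 rows; each row is the pose to reach, as a shift and turn from the pose commanded when the call began; what a row does not reach only later rows make up. A row lasts 1/8 s, in which the tool goes at most 62.5 mm and 10.7 degrees, less where a joint would pass 70% of its speed; a pose out of reach is approached as far as the arm can. A call with a gripper value outside its range is refused whole. The fingers move at their own pace and stop on an object; FORCE is the grip in N (left out, the last holds). Time passes only in rows, so rows that repeat a pose let the fingers close. It gives the time, the measured TCP pose, the force, the opening and the grip force at its end, in the units of the state.
- read_state(): the state, without advancing time (a new reading comes with each control period).
- viewer.get_image(name): name is "side" or "top"; returns the picture (420x560x3 uint8, red, green, blue); there is no depth.
- viewer.camera_params(name): a dict with "fx", "fy", "cx", "cy" (pixels), "k1" (the pictures are not rectified: a ray, as slopes to the right and down, at radius r is drawn at 1 + k1 r^2 times it, then the intrinsics apply), "xyz" and "orientation" of the camera in the world. Camera axes: x right, y down, z forward; pixel columns grow to the right and rows downward; lengths in m; the calibration is good to about 2 mm. A picture is of the moment at which its call begins. camera_params takes no time and is no camera call.
- job_done(): hands the job in; it is judged then, once.
Trained networks look in the newest picture that a camera, given by its name, has taken for a name from the list of things; names that differ only in an ending like _2 or _b are one class to them, and where a whole thing is asked for, a point or a joint stands for the part that bears it (a point fixed in the world has none). Each returns a list of dicts, best first, with "p" (0 to 1); they miss things now and then, are a little off and sometimes report something else, mostly with a low value. They report only what shows in the picture. A call takes as long as a camera call.
- recognise(camera, label): "position" ([column, row] in pixels, amid what is visible of it).
- trace(camera, label): "mask" (420x560 bool, what is visible of it) and "position" ([column, row] in pixels, amid what is visible of it).
The state is a dict: "time_s": time; "joint_positions": joint angles; "joint_velocities": joint speeds; "effort": joint torques, N m; "ee_pos": TCP position; "eef_rot": TCP orientation; "ft_force": force on the tool from outside, world axes, zero at the start; "wrist_torque": the same for the moment, N m; "finger_gap": finger opening in m; "finger_force": force on a finger pad.
Only numpy, scipy, OpenCV 4.12 (cv2) and the standard library are available. Lean on these libraries where they do the work, as an engineer would, in place of code of your own. Each camera call takes 0.05 s, during which the arm holds its last target. There are 200 camera calls.

## Task

Unscrew the drive unit's hold-down by cranking its hand wheel one full turn counter-clockwise (seen from above). Then set the small lever jack, flat on the bench and with its saddle centred, under the unit's marked lift point, the round-ended front tongue with the raised ring and pip, not the plain square tongue. Pump the handle once as a trial, right down and all the way up again, then press it right down a second time and finish while holding it down, so that the jack alone keeps the front of the unit raised; do not push or pull the unit itself with the gripper.

Things in the scene. Friction and masses are not known exactly. Their poses are not given: they have to be found in the camera images.
- wheel (a joint): angle (rad) of the hold-down screw's black hand wheel (80 mm across, level, above the unit): 0 at the start with the screw down, grows counter-clockwise seen from above, full turn 6.28, stop at 6.6. Stays where left, turns easily (about 1 N at the knob). Until turned, the screw's foot keeps the unit from rising; it rises 12 mm a turn
- wheel_axis (a point): point on the wheel's upright axle at the height of the middle of the crank knob (116 mm above the bench), fixed to the wheel: its axes turn with the wheel; its y axis points from the axle to the crank knob
- crank_knob (a point): middle of the wheel's crank knob, an upright black cylinder, 16 mm in diameter, 36 mm high, 34 mm from the axle. It spins freely on its pin, so it can be held while it goes round without the gripper turning. The wheel's rim lies 20 mm below this point, the hub's top 14 mm; free above and all round
- unit: loose grey drive unit, about 0.85 kg, flat box 140 (x) x 130 (y) x 44 mm, heat sink and relay board on top, in a fixed cradle with a 6 mm plate; origin: centre of its underside, z up, front with two tongues at its -x, facing the robot. Round-ended lift tongue: 60 mm out, 6 mm thick, top 48 mm above the bench; plain square one beside it: 38 mm out. It tilts about its rear lower edge
- lift_point (a point): marked lift point: centre of the round pad (26 mm in diameter) on the underside of the round-ended front tongue, 39 mm above the bench at rest, 42 mm in front of the unit's front face, its axes parallel to the unit's. The pad is the lowest part of the tongue, below it is free bench
- jack: loose lever jack of dark steel, 0.75 kg; base plate 150 (x) x 56 (y) x 8 mm; origin: centre of the base's underside, z up. Saddle at its +x end, clevis tower in the middle, the handle slopes up over its -x end. It reaches under the tongue from the front, its +x the same way as the unit's +x
- jack_grip (a point): middle of the jack's clevis tower, gripped from above across its 30 mm width (jack y); 40 mm above the base's underside; the tower is 32 mm long (jack x) and reaches from the base plate up to 60 mm. The handle, 11 mm wide, leaves it towards -x, rising at 0.5 rad from 48 mm up. Axes as the jack's
- saddle (a point): centre of the top of the round steel saddle (28 mm in diameter), 55 mm ahead (jack +x) of the tower; 30 mm above the base's underside with the handle up, 54 mm with the handle right down; it rises straight up, 48 mm per rad of the handle
- handle (a joint): angle (rad) of the jack's handle: 0 fully up, 0.5 right down at its stop. It is sprung and comes up by itself when let go; about 2 N to start it and 5 N to keep it down under the unit's load, pressed on the pad. The unit begins to rise at about 0.19
- handle_pad (a point): middle of the top of the black pad (48 x 24 mm) at the handle's end, pressed from above with closed fingertips. The axle (along jack y) is in the tower 48 mm above the base's underside; the pad is 98 mm along the handle, its top 8 mm above the centre line. Handle up: 82 mm behind the tower, 102 mm above the bench; right down: 98 mm behind, 56 mm above

How it is judged:
By the outcome, as a careful person would: the job done as asked, in the order asked, and still so for the second after the job is handed in, while the arm keeps its last pose, push and grip.
It also fails if it takes over 72 s, if anything falls off the work surface, if the arm or the gripper's body presses on something with over 40 N, if the wrist force passes 120 N, or if a joint passes its speed limit or range.

## Working session

There is one attempt and no reset: what is moved stays moved. The work goes in short steps, Python scripts to look and compute and a shell command to move; the robot and the scene stay as the last step left them, time stands still between calls to the robot, and variables do not carry over. Pictures are saved under pics/ and viewed, at most 10 in all, crops included, and the job is handed in when it is done.

```bash
ls; mkdir -p pics
cat > h.py <<'E'
import numpy as np, cv2
from scipy.spatial.transform import Rotation as R
from bench import read_state, viewer, recognise, trace
def ray(cam,px):
    c=viewer.camera_params(cam)
    d=np.array([(px[0]-c['cx'])/c['fx'],(px[1]-c['cy'])/c['fy']])
    u=d.copy()
    for _ in range(20): u=d/(1+c['k1']*(u@u))
    v=R.from_quat(c['orientation']).apply([u[0],u[1],1.])
    return np.array(c['xyz']),v/np.linalg.norm(v)
def atz(cam,px,z):
    o,v=ray(cam,px); return o+v*(z-o[2])/v[2]
def proj(cam,P):
    c=viewer.camera_params(cam)
    q=R.from_quat(c['orientation']).inv().apply(np.array(P)-c['xyz'])
    u=q[:2]/q[2]; u=u*(1+c['k1']*(u@u)); return [c['fx']*u[0]+c['cx'],c['fy']*u[1]+c['cy']]
def tri(p1,p2):
    o1,a=ray('side',p1);o2,b=ray('top',p2)
    t=np.linalg.lstsq(np.c_[a,-b],o2-o1,rcond=None)[0]
    x,y=o1+a*t[0],o2+b*t[1]; return (x+y)/2,np.linalg.norm(x-y)
E
python3 - <<'E'
from h import *
np.set_printoptions(precision=4,suppress=True)
for c in('side','top'):
    im=viewer.get_image(c); cv2.imwrite(f'pics/{c}0.png',im[:,:,::-1]); print(c,viewer.camera_params(c))
    for l in('wheel_axis','crank_knob','unit','lift_point','jack','jack_grip','saddle','handle_pad'):
        print(l,[(np.round(r['position'],1),round(r['p'],2)) for r in recognise(c,l)[:3]])
s=read_state(); print(s['ee_pos'],s['eef_rot'],s['time_s'],R.from_quat(s['eef_rot']).as_matrix())
E
```

```text
pics
side {'fx': 410.74285260456304, 'fy': 410.74285260456304, 'cx': 277.4964812375373, 'cy': 210.32199897399855, 'k1': 0.007557280747614682, 'xyz': array([ 0.3429, -0.9624,  0.5473]), 'orientation': array([ 0.8561, -0.1213,  0.0642, -0.4983])}
wheel_axis [(array([287.4, 169.1]), 0.9)]
crank_knob [(array([283. , 156.2]), 0.47)]
unit [(array([305.3, 187.5]), 0.95)]
lift_point [(array([306.7, 185.3]), 0.65)]
jack [(array([281.1, 296.6]), 0.68)]
jack_grip [(array([280.2, 296.9]), 0.86), (array([285.4, 155.7]), 0.2)]
saddle [(array([315. , 284.1]), 0.43)]
handle_pad [(array([248. , 276.8]), 0.97)]
top {'fx': 465.84637301037816, 'fy': 465.84637301037816, 'cx': 277.16803249541874, 'cy': 200.7109781182476, 'k1': -0.09543047385512624, 'xyz': array([ 0.4941, -0.1782,  1.2295]), 'orientation': array([-0.697 ,  0.7164, -0.0191,  0.0249])}
wheel_axis [(array([197.9, 169.1]), 0.62)]
crank_knob [(array([181.2, 166. ]), 0.4)]
unit [(array([200.9, 170.7]), 0.63), (array([213.9, 150.4]), 0.59), (array([365.8, 244.7]), 0.28)]
lift_point [(array([217.5, 152.1]), 0.89)]
jack [(array([362.2, 224.1]), 0.79)]
jack_grip [(array([362.8, 226. ]), 0.87)]
saddle [(array([358.9, 196.8]), 0.67)]
handle_pad [(array([364.3, 247.5]), 0.75)]
[ 0.1807 -0.6244  0.1974] [ 0.9901  0.1404 -0.      0.0001] 0.9 [[ 0.9606  0.278   0.    ]
 [ 0.278  -0.9606 -0.0001]
 [-0.      0.0001 -1.    ]]
```

Run:
```python
import cv2,numpy as np
a=cv2.imread('pics/side0.png')[90:350,170:430];b=cv2.imread('pics/top0.png')[90:300,140:410]
a=cv2.resize(a,None,fx=1.5,fy=1.5,interpolation=2);
cv2.imwrite('pics/s1.png',cv2.resize(cv2.imread('pics/side0.png')[90:350,140:480],None,fx=2.3,fy=2.3,interpolation=2))
cv2.imwrite('pics/t1.png',cv2.resize(b,None,fx=2.8,fy=2.8,interpolation=2))
```

```text
(no output)
```

View pics/s1.png

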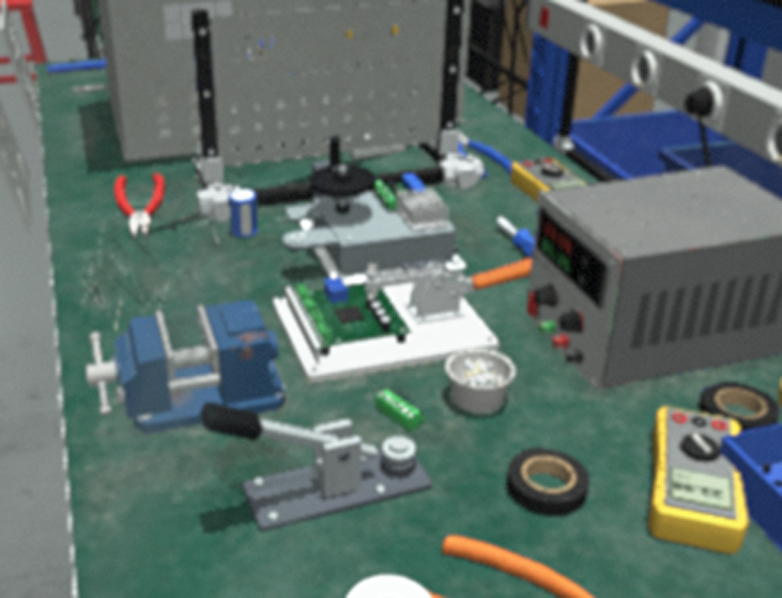

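View pics/t1.png

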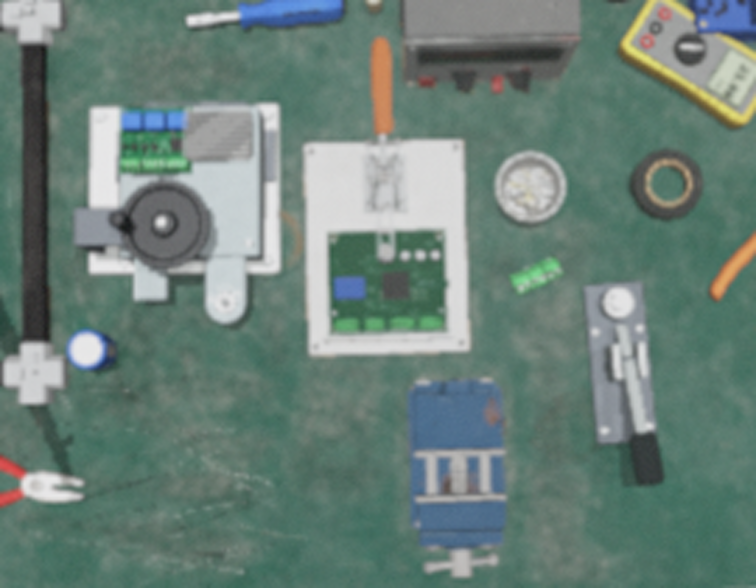

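Side view: knob at about (286,155), lift tongue at about (268,194), jack in the foreground at about (281,297). Top view: hub (198,169), knob (183,168), round tongue pip (220,198), saddle (361,198), jack pad (371,254). The vise and PCB plate lie between the jack and the tongue.

Run:
```python
from h import *
np.set_printoptions(precision=4,suppress=True)
T=lambda u,v:(u/2.8+140,v/2.8+90)
S=lambda u,v:(u/2.3+140,v/2.3+90)
print('hub',atz('top',T(163,222),.102),'knob top',atz('top',T(118,217),.134),'knob mid side',atz('side',S(335,150),.116))
print('knob tri',tri(S(335,150),T(120,219)))
print('hub side top?',tri(S(342,180),T(163,222)))
print('pip',atz('top',T(225,302),.048),'side',atz('side',S(303,225),.05), 'tip',atz('top',T(225,324),.045))
print('unit front corners',[atz('top',T(*p),.044) for p in((120,256),(260,256),(262,110))])
print('base',[atz('top',T(*p),.008) for p in((585,286),(641,283),(656,438),(598,442))])
print('base side',[atz('side',S(*p),.008) for p in((245,483),(430,482),(263,524))])
print('saddle',atz('top',T(619,302),.030),atz('side',S(399,443),.030))
print('pad',atz('top',T(646,458),.102),atz('side',S(231,413),.102))
print('vise',[atz('top',T(*p),.06) for p in((411,380),(505,570))],'plate',[atz('top',T(*p),.01) for p in((306,354),(470,349))])
for l in('jack','jack_grip'):
  for c in('top','side'):
    viewer.get_image(c); m=trace(c,l)[0]['mask'].astype('uint8'); print(l,c,m.sum(),cv2.minAreaRect(cv2.findNonZero(m)))
```

```text
hub [0.6469 0.0211 0.102 ] knob top [0.648 0.054 0.134] knob mid side [0.6494 0.0576 0.116 ]
knob tri (array([0.6488, 0.0559, 0.1167]), np.float64(0.00024448626068556794))
hub side top? (array([0.648 , 0.0231, 0.0915]), np.float64(0.0006410411734611003))
pip [ 0.5792 -0.025   0.048 ] side [0.5932 0.0018 0.05  ] tip [ 0.5593 -0.0242  0.045 ]
unit front corners [array([0.6245, 0.0716, 0.044 ]), array([ 0.6208, -0.0574,  0.044 ]), array([ 0.7562, -0.0619,  0.044 ])]
base [array([ 0.5878, -0.3587,  0.008 ]), array([ 0.5891, -0.4117,  0.008 ]), array([ 0.4434, -0.4203,  0.008 ]), array([ 0.4413, -0.3657,  0.008 ])]
base side [array([ 0.443 , -0.3672,  0.008 ]), array([ 0.5912, -0.4098,  0.008 ]), array([ 0.4468, -0.4177,  0.008 ])]
saddle [ 0.5704 -0.3864  0.03  ] [ 0.5739 -0.3801  0.03  ]
pad [ 0.4303 -0.3924  0.102 ] [ 0.4315 -0.3917  0.102 ]
vise [array([ 0.5037, -0.192 ,  0.06  ]), array([ 0.3322, -0.271 ,  0.06  ])] plate [array([ 0.531 , -0.0951,  0.01  ]), array([ 0.5315, -0.2486,  0.01  ])]
jack top 1334 ((361.3624572753906, 227.0158233642578), (73.69669342041016, 22.475454330444336), 83.45370483398438)
jack side 2623 ((275.3600158691406, 296.97998046875), (103.661865234375, 51.90163803100586), 8.130102157592773)
jack_grip top 1410 ((361.32672119140625, 226.767333984375), (74.22977447509766, 23.38337516784668), 84.2894058227539)
jack_grip side 2687 ((274.5318603515625, 297.2462158203125), (104.79806518554688, 53.10426712036133), 9.130176544189453)
```

```bash
python3 -m creep '[{"jaw":0.7,"dz":0.06},{"jaw":0.7,"dz":0.1},{"jaw":0.7,"dx":0.1,"dy":0.15,"dz":0.1,"wz":-8},{"jaw":0.7,"dx":0.2,"dy":0.29,"dz":0.1,"wz":-16},{"jaw":0.7,"dx":0.3,"dy":0.435,"dz":0.1,"wz":-16},{"jaw":0.7,"dx":0.4,"dy":0.58,"dz":0.1,"wz":-16},{"jaw":0.7,"dx":0.468,"dy":0.68,"dz":0.1,"wz":-16},{"jaw":0.7,"dx":0.468,"dy":0.68,"dz":0.1,"wz":-16},{"jaw":0.7,"dx":0.468,"dy":0.68,"dz":0.1,"wz":-16},{"jaw":0.7,"dx":0.468,"dy":0.68,"dz":0.1,"wz":-16}]' 25
```

```text
invalid input
```

```bash
python3 -m creep '[{"jaw":0.7,"dx":0,"dy":0,"dz":0.1,"wx":0,"wy":0,"wz":0},{"jaw":0.7,"dx":0,"dy":0,"dz":0.1,"wx":0,"wy":0,"wz":0},{"jaw":0.7,"dx":0.468,"dy":0.68,"dz":0.1,"wx":0,"wy":0,"wz":-16},{"jaw":0.7,"dx":0.468,"dy":0.68,"dz":0.1,"wx":0,"wy":0,"wz":-16},{"jaw":0.7,"dx":0.468,"dy":0.68,"dz":0.1,"wx":0,"wy":0,"wz":-16},{"jaw":0.7,"dx":0.468,"dy":0.68,"dz":0.1,"wx":0,"wy":0,"wz":-16}]' 25
```

```text
time_s: 2.05
ee_pos: [0.3235, -0.4167, 0.2977]
eef_rot: [1.0, 0.001, 0.0, 0.0]
ft_force: [1.8, -0.8, 0.2]
finger_gap: 0.0597
finger_force: 0.0
```

```bash
python3 -m creep '[{"jaw":0.7,"dx":0.32,"dy":0.46,"dz":0,"wx":0,"wy":0,"wz":0},{"jaw":0.7,"dx":0.32,"dy":0.46,"dz":0,"wx":0,"wy":0,"wz":0},{"jaw":0.7,"dx":0.32,"dy":0.46,"dz":0,"wx":0,"wy":0,"wz":0},{"jaw":0.7,"dx":0.32,"dy":0.46,"dz":0,"wx":0,"wy":0,"wz":0},{"jaw":0.7,"dx":0.32,"dy":0.46,"dz":0,"wx":0,"wy":0,"wz":0},{"jaw":0.7,"dx":0.32,"dy":0.46,"dz":0,"wx":0,"wy":0,"wz":0},{"jaw":0.7,"dx":0.32,"dy":0.46,"dz":0,"wx":0,"wy":0,"wz":0},{"jaw":0.7,"dx":0.32,"dy":0.46,"dz":0,"wx":0,"wy":0,"wz":0},{"jaw":0.7,"dx":0.32,"dy":0.46,"dz":0,"wx":0,"wy":0,"wz":0},{"jaw":0.7,"dx":0.32,"dy":0.46,"dz":0,"wx":0,"wy":0,"wz":0}]'
```

```text
time_s: 3.3
ee_pos: [0.6433, 0.048, 0.2965]
eef_rot: [1.0, 0.005, -0.0, -0.002]
ft_force: [1.1, 0.0, -0.5]
finger_gap: 0.0599
finger_force: 0.0
```

```bash
python3 -m creep '[{"jaw":0.7,"dx":0.0055,"dy":0.0075,"dz":-0.06,"wx":0,"wy":0,"wz":0},{"jaw":0.7,"dx":0.0055,"dy":0.0075,"dz":-0.12,"wx":0,"wy":0,"wz":0},{"jaw":0.7,"dx":0.0055,"dy":0.0075,"dz":-0.15,"wx":0,"wy":0,"wz":0},{"jaw":0.7,"dx":0.0055,"dy":0.0075,"dz":-0.175,"wx":0,"wy":0,"wz":0},{"jaw":0.7,"dx":0.0055,"dy":0.0075,"dz":-0.185,"wx":0,"wy":0,"wz":0},{"jaw":0.7,"dx":0.0055,"dy":0.0075,"dz":-0.185,"wx":0,"wy":0,"wz":0}]'
python3 - <<'E'
from h import *
a=viewer.get_image('side')[110:230,220:360,::-1]; b=viewer.get_image('top')[110:230,130:270,::-1]
cv2.imwrite('pics/k.png',cv2.resize(np.hstack([a,b]),None,fx=2.8,fy=2.8,interpolation=2))
E
```

```text
time_s: 4.05
ee_pos: [0.6478, 0.0485, 0.1123]
eef_rot: [1.0, 0.001, -0.0, 0.0]
ft_force: [-0.4, 0.3, 2.1]
finger_gap: 0.0595
finger_force: 0.0
```

View pics/k.png

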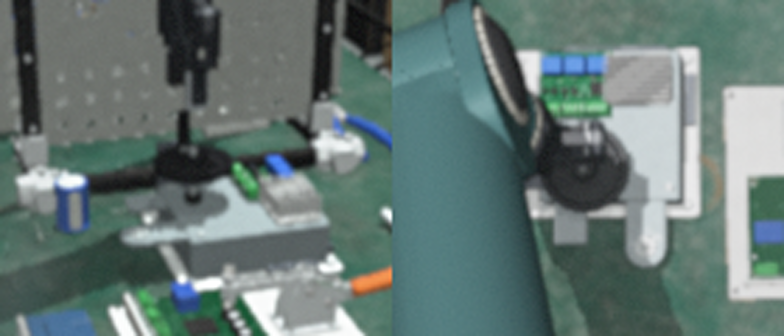

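```bash
python3 -m creep '[{"jaw":0.7,"dx":0.001,"dy":0.007,"dz":0,"wx":0,"wy":0,"wz":0},{"jaw":0.7,"dx":0.001,"dy":0.007,"dz":0,"wx":0,"wy":0,"wz":0}]'
python3 - <<'E'
from h import *
f=lambda p:[round((p[0]-220)*2.8),round((p[1]-110)*2.8)]
print(f(proj('side',[.6478,.0185,.112])),f(proj('side',[.6478,.0785,.112])),f(proj('side',[.6487,.0555,.134])),f(proj('side',[.6487,.0555,.098])))
E
```

```text
time_s: 4.4
ee_pos: [0.6494, 0.0574, 0.1133]
eef_rot: [1.0, 0.002, 0.001, -0.0]
ft_force: [-0.2, 0.3, 0.5]
finger_gap: 0.0596
finger_force: 0.0
[194, 145] [176, 123] [184, 110] [184, 144]
```

```bash
python3 -m creep '[{"jaw":0,"dx":0,"dy":0,"dz":-0.002,"wx":0,"wy":0,"wz":0},{"jaw":0,"dx":0,"dy":0,"dz":-0.002,"wx":0,"wy":0,"wz":0},{"jaw":0,"dx":0,"dy":0,"dz":-0.002,"wx":0,"wy":0,"wz":0},{"jaw":0,"dx":0,"dy":0,"dz":-0.002,"wx":0,"wy":0,"wz":0},{"jaw":0,"dx":0,"dy":0,"dz":-0.002,"wx":0,"wy":0,"wz":0}]' 20
python3 - <<'E'
from h import *
b=viewer.get_image('side')[90:230,220:360,::-1]
cv2.imwrite('pics/k2.png',cv2.resize(b,None,fx=4,fy=4,interpolation=2))
E
```

```text
time_s: 5.03
ee_pos: [0.649, 0.056, 0.1104]
eef_rot: [1.0, 0.001, 0.0, 0.0]
ft_force: [-0.3, 0.7, -0.3]
finger_gap: -0.0004
finger_force: 0.0
```

View pics/k2.png

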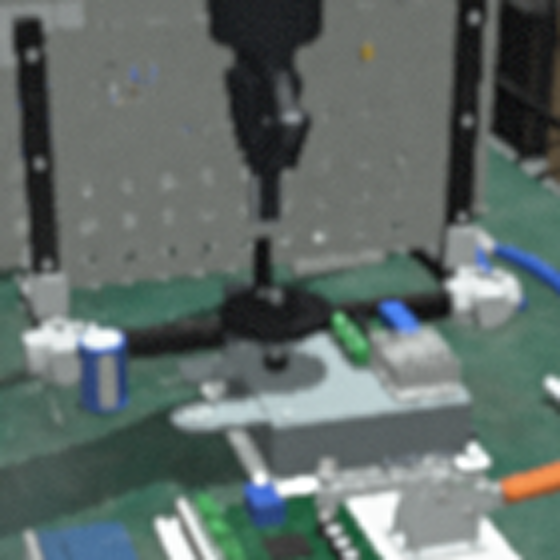

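Fingers shut on nothing: the tip shows at side pixel about (286,144.5), above the knob top at (285.5,149.5). I'll check the tip against the reported TCP.

Run:
```python
from h import *
np.set_printoptions(precision=4,suppress=True)
s=read_state();print(s['ee_pos'],s['joint_positions'],s['eef_rot'])
print('exp tip',proj('side',s['ee_pos']),proj('top',s['ee_pos']),'ray z.11',atz('side',(286.2,144.5),.11),'z.15',atz('side',(286.2,144.5),.15))
b=viewer.get_image('top')[110:230,130:290,::-1]
cv2.imwrite('pics/k3.png',cv2.resize(b,None,fx=4,fy=4,interpolation=2))
```

```text
[0.649  0.056  0.1104] [ 0.1308  0.5996 -0.3768  1.6485  0.2594  0.9432 -1.908 ] [ 1.      0.0012 -0.     -0.    ]
exp tip [np.float64(285.6638108170494), np.float64(157.3262821940583)] [np.float64(183.35232696284294), np.float64(168.42785661246515)] ray z.11 [0.6796 0.1523 0.11  ] z.15 [0.6488 0.0503 0.15  ]
```

View pics/k3.png

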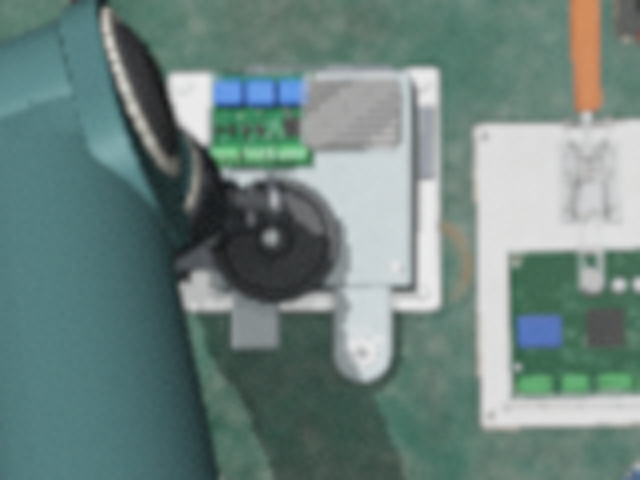

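```bash
python3 -m creep '[{"jaw":0.5,"dx":0,"dy":0,"dz":0,"wx":0,"wy":0,"wz":0},{"jaw":0.5,"dx":0,"dy":0,"dz":0,"wx":0,"wy":0,"wz":0},{"jaw":0.5,"dx":0,"dy":0,"dz":0,"wx":0,"wy":0,"wz":0},{"jaw":0.5,"dx":0,"dy":0,"dz":-0.004,"wx":0,"wy":0,"wz":0},{"jaw":0.5,"dx":0,"dy":0,"dz":-0.008,"wx":0,"wy":0,"wz":0},{"jaw":0.5,"dx":0,"dy":0,"dz":-0.012,"wx":0,"wy":0,"wz":0},{"jaw":0.5,"dx":0,"dy":0,"dz":-0.015,"wx":0,"wy":0,"wz":0}]' 20
python3 - <<'E'
from h import *
b=viewer.get_image('side')[110:190,250:330,::-1]
cv2.imwrite('pics/k4.png',cv2.resize(b,None,fx=7,fy=7,interpolation=2))
E
```

```text
time_s: 6.0
ee_pos: [0.6488, 0.056, 0.0949]
eef_rot: [1.0, 0.001, -0.0, 0.0]
ft_force: [0.9, 0.5, 0.9]
finger_gap: 0.0426
finger_force: 0.0
```

View pics/k4.png

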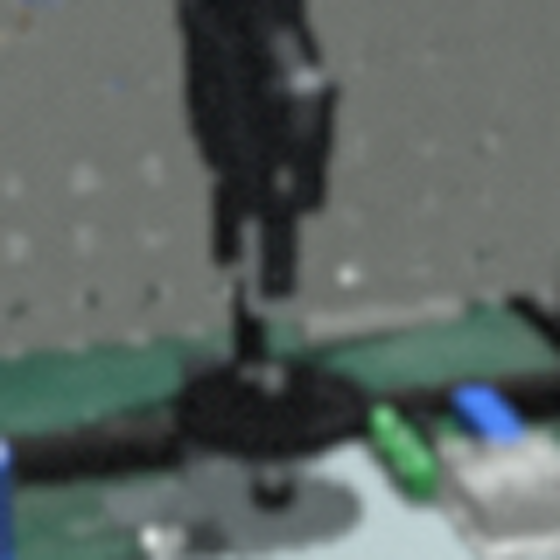

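The fingertips show at (290,152) and (283,147), still about 35 mm higher than the reported z says, so the picture is the better guide. I'll go lower, then close.

```bash
python3 -m creep '[{"jaw":0.5,"dx":0,"dy":0,"dz":-0.006,"wx":0,"wy":0,"wz":0},{"jaw":0.5,"dx":0,"dy":0,"dz":-0.012,"wx":0,"wy":0,"wz":0},{"jaw":0.5,"dx":0,"dy":0,"dz":-0.016,"wx":0,"wy":0,"wz":0},{"jaw":0.5,"dx":0,"dy":0,"dz":-0.02,"wx":0,"wy":0,"wz":0},{"jaw":0.1,"dx":0,"dy":0,"dz":-0.02,"wx":0,"wy":0,"wz":0},{"jaw":0.1,"dx":0,"dy":0,"dz":-0.02,"wx":0,"wy":0,"wz":0},{"jaw":0.1,"dx":0,"dy":0,"dz":-0.02,"wx":0,"wy":0,"wz":0},{"jaw":0.1,"dx":0,"dy":0,"dz":-0.02,"wx":0,"wy":0,"wz":0},{"jaw":0.1,"dx":0,"dy":0,"dz":-0.02,"wx":0,"wy":0,"wz":0}]' 20
```

```text
time_s: 7.18
ee_pos: [0.6491, 0.0583, 0.0756]
eef_rot: [1.0, 0.002, 0.0, -0.001]
ft_force: [0.4, 5.4, -1.0]
finger_gap: 0.0148
finger_force: 21.9
```

```bash
python3 -m creep '[{"jaw":0.1,"dx":-0.0088,"dy":0.0023,"dz":-0.02,"wx":0,"wy":0,"wz":0}]' 20 >/dev/null 2>&1; python3 -c "
from h import *
s=read_state();print(s['time_s'],s['ee_pos'],s['ft_force'],s['finger_gap'])"
```

```text
7.3 [0.64970337 0.05889257 0.06461458] [ 1.14622879 -5.53006451 55.25579892] 0.015063352249439905
```

I wrongly repeated dz in that row, which pressed the tool down. Undoing it at once.

```bash
python3 -m creep '[{"jaw":0.1,"dx":0.0,"dy":0.0,"dz":0.021,"wx":0,"wy":0,"wz":0},{"jaw":0.1,"dx":0.0,"dy":0.0,"dz":0.021,"wx":0,"wy":0,"wz":0},{"jaw":0.1,"dx":0.0,"dy":0.0,"dz":0.021,"wx":0,"wy":0,"wz":0}]'
```

```text
time_s: 7.68
ee_pos: [0.638, 0.0569, 0.074]
eef_rot: [1.0, 0.001, -0.002, 0.001]
ft_force: [-1.2, -0.8, -16.0]
finger_gap: 0.0149
finger_force: 22.3
```

```bash
python3 -m creep '[{"jaw":0.1,"dx":-0.0083,"dy":-0.003,"dz":-0.004,"wx":0,"wy":0,"wz":0},{"jaw":0.1,"dx":-0.0157,"dy":-0.008,"dz":-0.004,"wx":0,"wy":0,"wz":0},{"jaw":0.1,"dx":-0.0214,"dy":-0.0148,"dz":-0.004,"wx":0,"wy":0,"wz":0},{"jaw":0.1,"dx":-0.0252,"dy":-0.0228,"dz":-0.004,"wx":0,"wy":0,"wz":0},{"jaw":0.1,"dx":-0.0269,"dy":-0.0315,"dz":-0.004,"wx":0,"wy":0,"wz":0},{"jaw":0.1,"dx":-0.0269,"dy":-0.0315,"dz":-0.004,"wx":0,"wy":0,"wz":0},{"jaw":0.1,"dx":-0.0269,"dy":-0.0315,"dz":-0.004,"wx":0,"wy":0,"wz":0}]'
```

```text
time_s: 8.55
ee_pos: [0.614, 0.0266, 0.0734]
eef_rot: [1.0, 0.001, 0.001, 0.0]
ft_force: [1.2, -0.3, 6.3]
finger_gap: 0.0148
finger_force: 24.4
```

```bash
python3 -m creep '[{"jaw":0.1,"dx":0.001,"dy":-0.0089,"dz":0.001,"wx":0,"wy":0,"wz":0},{"jaw":0.1,"dx":0.004,"dy":-0.0172,"dz":0.001,"wx":0,"wy":0,"wz":0},{"jaw":0.1,"dx":0.009,"dy":-0.0245,"dz":0.002,"wx":0,"wy":0,"wz":0},{"jaw":0.1,"dx":0.0158,"dy":-0.0303,"dz":0.002,"wx":0,"wy":0,"wz":0},{"jaw":0.1,"dx":0.0238,"dy":-0.0341,"dz":0.002,"wx":0,"wy":0,"wz":0},{"jaw":0.1,"dx":0.0325,"dy":-0.0358,"dz":0.002,"wx":0,"wy":0,"wz":0},{"jaw":0.1,"dx":0.0325,"dy":-0.0358,"dz":0.002,"wx":0,"wy":0,"wz":0}]'
```

```text
time_s: 9.43
ee_pos: [0.6461, -0.0095, 0.0737]
eef_rot: [1.0, 0.001, -0.0, 0.0]
ft_force: [1.1, -0.1, -5.4]
finger_gap: 0.0146
finger_force: 23.3
```

```bash
python3 -m creep '[{"jaw":0.1,"dx":0.0089,"dy":0.0007,"dz":-0.001,"wx":0,"wy":0,"wz":0},{"jaw":0.1,"dx":0.0172,"dy":0.0037,"dz":-0.001,"wx":0,"wy":0,"wz":0},{"jaw":0.1,"dx":0.0245,"dy":0.0087,"dz":-0.001,"wx":0,"wy":0,"wz":0},{"jaw":0.1,"dx":0.0303,"dy":0.0155,"dz":-0.001,"wx":0,"wy":0,"wz":0},{"jaw":0.1,"dx":0.0341,"dy":0.0235,"dz":-0.001,"wx":0,"wy":0,"wz":0},{"jaw":0.1,"dx":0.0358,"dy":0.0322,"dz":-0.001,"wx":0,"wy":0,"wz":0},{"jaw":0.1,"dx":0.0358,"dy":0.0322,"dz":-0.001,"wx":0,"wy":0,"wz":0}]'
```

```text
time_s: 10.3
ee_pos: [0.6819, 0.0256, 0.0736]
eef_rot: [1.0, 0.002, 0.001, -0.001]
ft_force: [1.7, 1.0, -0.9]
finger_gap: 0.0149
finger_force: 23.7
```

```bash
python3 -m creep '[{"jaw":0.1,"dx":-0.0007,"dy":0.0089,"dz":0,"wx":0,"wy":0,"wz":0},{"jaw":0.1,"dx":-0.0037,"dy":0.0172,"dz":0,"wx":0,"wy":0,"wz":0},{"jaw":0.1,"dx":-0.0087,"dy":0.0245,"dz":0,"wx":0,"wy":0,"wz":0},{"jaw":0.1,"dx":-0.0155,"dy":0.0303,"dz":0,"wx":0,"wy":0,"wz":0},{"jaw":0.1,"dx":-0.0235,"dy":0.0341,"dz":0,"wx":0,"wy":0,"wz":0},{"jaw":0.1,"dx":-0.0322,"dy":0.0358,"dz":0,"wx":0,"wy":0,"wz":0},{"jaw":0.1,"dx":-0.037,"dy":0.0357,"dz":0,"wx":0,"wy":0,"wz":0},{"jaw":0.1,"dx":-0.037,"dy":0.0357,"dz":0,"wx":0,"wy":0,"wz":0},{"jaw":0.1,"dx":-0.037,"dy":0.0357,"dz":0,"wx":0,"wy":0,"wz":0}]'
```

```text
time_s: 11.42
ee_pos: [0.6446, 0.0584, 0.0735]
eef_rot: [1.0, 0.001, -0.0, 0.0]
ft_force: [-1.0, -4.4, 3.6]
finger_gap: 0.0147
finger_force: 24.1
```

```bash
python3 -m creep '[{"jaw":0.5,"dx":0,"dy":-0.001,"dz":0,"wx":0,"wy":0,"wz":0},{"jaw":0.5,"dx":0,"dy":-0.001,"dz":0,"wx":0,"wy":0,"wz":0},{"jaw":0.5,"dx":0,"dy":-0.001,"dz":0,"wx":0,"wy":0,"wz":0},{"jaw":0.5,"dx":0,"dy":-0.001,"dz":0.05,"wx":0,"wy":0,"wz":0},{"jaw":0.5,"dx":0,"dy":-0.001,"dz":0.1,"wx":0,"wy":0,"wz":0},{"jaw":0.8,"dx":0,"dy":-0.001,"dz":0.14,"wx":0,"wy":0,"wz":0}]'
python3 -m creep '[{"jaw":0.8,"dx":-0.128,"dy":-0.4445,"dz":0,"wx":0,"wy":0,"wz":3},{"jaw":0.8,"dx":-0.128,"dy":-0.4445,"dz":0,"wx":0,"wy":0,"wz":3},{"jaw":0.8,"dx":-0.128,"dy":-0.4445,"dz":0,"wx":0,"wy":0,"wz":3},{"jaw":0.8,"dx":-0.128,"dy":-0.4445,"dz":0,"wx":0,"wy":0,"wz":3},{"jaw":0.8,"dx":-0.128,"dy":-0.4445,"dz":0,"wx":0,"wy":0,"wz":3},{"jaw":0.8,"dx":-0.128,"dy":-0.4445,"dz":0,"wx":0,"wy":0,"wz":3},{"jaw":0.8,"dx":-0.128,"dy":-0.4445,"dz":0,"wx":0,"wy":0,"wz":3},{"jaw":0.8,"dx":-0.128,"dy":-0.4445,"dz":0,"wx":0,"wy":0,"wz":3},{"jaw":0.8,"dx":-0.128,"dy":-0.4445,"dz":0,"wx":0,"wy":0,"wz":3},{"jaw":0.8,"dx":-0.128,"dy":-0.4445,"dz":0,"wx":0,"wy":0,"wz":3}]'
```

```text
time_s: 12.18
ee_pos: [0.6449, 0.0587, 0.2156]
eef_rot: [1.0, 0.002, 0.001, -0.0]
ft_force: [0.6, 0.9, 0.6]
finger_gap: 0.0596
finger_force: 0.0
time_s: 13.42
ee_pos: [0.5175, -0.3845, 0.2133]
eef_rot: [1.0, 0.029, 0.0, -0.001]
ft_force: [0.4, 0.8, -0.1]
finger_gap: 0.0681
finger_force: 0.0
```

```bash
python3 -m creep '[{"jaw":0.8,"dx":0,"dy":0,"dz":-0.05,"wx":0,"wy":0,"wz":0},{"jaw":0.8,"dx":0,"dy":0,"dz":-0.1,"wx":0,"wy":0,"wz":0},{"jaw":0.8,"dx":0,"dy":0,"dz":-0.14,"wx":0,"wy":0,"wz":0},{"jaw":0.8,"dx":0,"dy":0,"dz":-0.15,"wx":0,"wy":0,"wz":0},{"jaw":0.8,"dx":0,"dy":0,"dz":-0.15,"wx":0,"wy":0,"wz":0}]'
python3 - <<'E'
from h import *
a=viewer.get_image('side'); w=viewer.get_image('top')
cv2.imwrite('pics/j1.png',np.hstack([cv2.resize(a[220:340,210:350,::-1],None,fx=3,fy=3,interpolation=2),cv2.resize(w[120:240,140:260,::-1],None,fx=3,fy=3,interpolation=2)]))
print([proj('side',(.5164,-.386+s*.034,.11)) for s in(-1,1)])
E
```

```text
time_s: 14.05
ee_pos: [0.5176, -0.3854, 0.0639]
eef_rot: [1.0, 0.028, 0.0, -0.0]
ft_force: [-0.3, 0.8, 0.3]
finger_gap: 0.0685
finger_force: 0.0
[[np.float64(291.607366598576), np.float64(266.9210705524337)], [np.float64(280.67636727765534), np.float64(245.47782118727548)]]
```

View pics/j1.png

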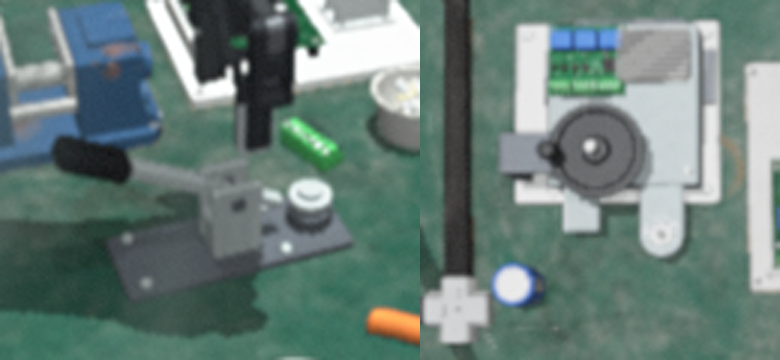

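The top view shows the wheel knob just past its starting bearing (full turn done). In the side view the open fingers straddle the tower, tips near (296,269) and (281,247). Descend and grip.

```bash
python3 -m creep '[{"jaw":0.8,"dx":0,"dy":0,"dz":-0.03,"wx":0,"wy":0,"wz":0},{"jaw":0.8,"dx":0,"dy":0,"dz":-0.05,"wx":0,"wy":0,"wz":0},{"jaw":0.8,"dx":0,"dy":0,"dz":-0.063,"wx":0,"wy":0,"wz":0},{"jaw":0.8,"dx":0,"dy":0,"dz":-0.072,"wx":0,"wy":0,"wz":0},{"jaw":0.8,"dx":0,"dy":0,"dz":-0.072,"wx":0,"wy":0,"wz":0},{"jaw":0.2,"dx":0,"dy":0,"dz":-0.072,"wx":0,"wy":0,"wz":0},{"jaw":0.2,"dx":0,"dy":0,"dz":-0.072,"wx":0,"wy":0,"wz":0},{"jaw":0.2,"dx":0,"dy":0,"dz":-0.072,"wx":0,"wy":0,"wz":0},{"jaw":0.2,"dx":0,"dy":0,"dz":-0.072,"wx":0,"wy":0,"wz":0}]' 60
```

```text
time_s: 15.28
ee_pos: [0.5171, -0.3869, -0.0078]
eef_rot: [1.0, 0.027, 0.0, 0.0]
ft_force: [-0.5, 0.9, 5.2]
finger_gap: 0.029
finger_force: 61.7
```

```bash
python3 -m creep '[{"jaw":0.2,"dx":0,"dy":0,"dz":0.03,"wx":0,"wy":0,"wz":0},{"jaw":0.2,"dx":0,"dy":0,"dz":0.07,"wx":0,"wy":0,"wz":0},{"jaw":0.2,"dx":0,"dy":0,"dz":0.12,"wx":0,"wy":0,"wz":0},{"jaw":0.2,"dx":-0.01,"dy":0.05,"dz":0.12,"wx":0,"wy":0,"wz":-1},{"jaw":0.2,"dx":-0.022,"dy":0.1,"dz":0.12,"wx":0,"wy":0,"wz":-2},{"jaw":0.2,"dx":-0.033,"dy":0.15,"dz":0.12,"wx":0,"wy":0,"wz":-3},{"jaw":0.2,"dx":-0.045,"dy":0.2,"dz":0.12,"wx":0,"wy":0,"wz":-4},{"jaw":0.2,"dx":-0.056,"dy":0.25,"dz":0.12,"wx":0,"wy":0,"wz":-4.8},{"jaw":0.2,"dx":-0.067,"dy":0.3,"dz":0.12,"wx":0,"wy":0,"wz":-4.8},{"jaw":0.2,"dx":-0.075,"dy":0.34,"dz":0.12,"wx":0,"wy":0,"wz":-4.8}]' 60
python3 -m creep '[{"jaw":0.2,"dx":-0.006,"dy":0.0265,"dz":0,"wx":0,"wy":0,"wz":0},{"jaw":0.2,"dx":-0.006,"dy":0.0265,"dz":0,"wx":0,"wy":0,"wz":0},{"jaw":0.2,"dx":-0.006,"dy":0.0265,"dz":-0.05,"wx":0,"wy":0,"wz":0},{"jaw":0.2,"dx":-0.006,"dy":0.0265,"dz":-0.09,"wx":0,"wy":0,"wz":0},{"jaw":0.2,"dx":-0.006,"dy":0.0265,"dz":-0.11,"wx":0,"wy":0,"wz":0},{"jaw":0.2,"dx":-0.006,"dy":0.0265,"dz":-0.116,"wx":0,"wy":0,"wz":0},{"jaw":0.2,"dx":-0.006,"dy":0.0265,"dz":-0.116,"wx":0,"wy":0,"wz":0}]'
python3 - <<'E'
from h import *
np.set_printoptions(precision=4,suppress=True)
a=viewer.get_image('side'); w=viewer.get_image('top')
cv2.imwrite('pics/p1.png',np.hstack([cv2.resize(a[150:290,190:330,::-1],None,fx=2.85,fy=2.85,interpolation=2),cv2.resize(w[140:280,140:280,::-1],None,fx=2.85,fy=2.85,interpolation=2)]))
for c in('side','top'):
  for l in('saddle','lift_point'): print(c,l,[(np.array(r['position']),r['p']) for r in recognise(c,l)[:2]])
E
```

```text
time_s: 16.52
ee_pos: [0.4394, -0.0445, 0.1104]
eef_rot: [1.0, -0.014, -0.001, -0.0]
ft_force: [0.2, -0.2, -6.0]
finger_gap: 0.0293
finger_force: 61.3
time_s: 17.4
ee_pos: [0.4355, -0.0205, -0.0047]
eef_rot: [1.0, -0.015, -0.0, 0.0]
ft_force: [0.7, 0.3, -6.9]
finger_gap: 0.029
finger_force: 61.3
side saddle []
side lift_point [(array([306.8, 185.8]), 0.96), (array([288.1, 167.6]), 0.19)]
top saddle [(array([222.1, 231.3]), 0.43)]
top lift_point [(array([215.5, 151.9]), 0.88)]
```

View pics/p1.png

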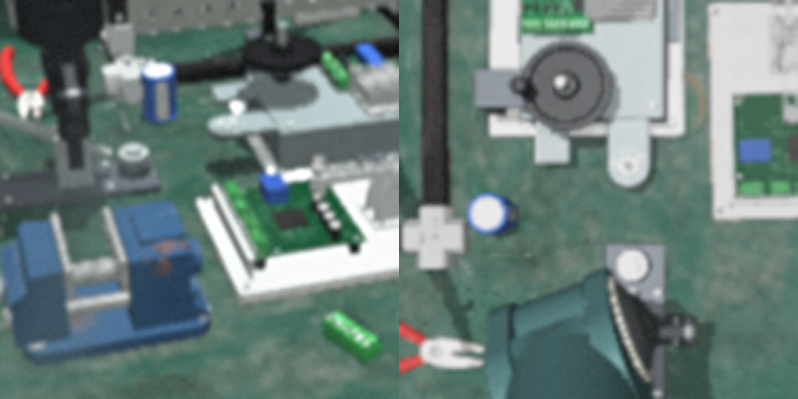

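Top view: saddle at about (222,233), jack well off the bench and lined up in front of the tongue with its pip at (221,197.5). Measuring these precisely.

Run:
```python
from h import *
np.set_printoptions(precision=4,suppress=True)
w=viewer.get_image('top'); g=w.min(2).astype(int)
def blob(u,v,r,t):
    m=(g[v-r:v+r+1,u-r:u+r+1]>t).astype('uint8'); n,l,st,c=cv2.connectedComponentsWithStats(m)
    k=l[r,r]; return c[k]+[u-r,v-r],st[k]
for t in(150,175,195): print(t,blob(222,233,12,t))
p=blob(222,233,12,175)[0]
print('saddle',atz('top',p,.033)); print('pip',atz('top',(220.7,197.5),.049))
T=lambda u,v:((u-399)/2.85+140,v/2.85+140)
print('pip2 max', (lambda q:q)(cv2.minMaxLoc(cv2.GaussianBlur(g[190:206,213:229].astype('float32'),(0,0),1))[3]))
print('edge',[atz('top',T(*p),.011) for p in((607,243),(664,246))])
print('tongue sides',[atz('top',T(*p),.048) for p in((608,160),(650,160),(629,187))])
print(read_state()['ee_pos'])
```

```text
150 (array([220.6116, 232.4545]), array([  4,   6,  13,  12, 121], dtype=int32))
175 (array([221.0909, 232.5556]), array([ 6,  6, 11, 12, 99], dtype=int32))
195 (array([221.2892, 232.4578]), array([ 7,  7, 10, 10, 83], dtype=int32))
saddle [ 0.4908 -0.0231  0.033 ]
pip [ 0.58  -0.026  0.049]
pip2 max (4, 7)
edge [array([0.5104, 0.0007, 0.011 ]), array([ 0.5063, -0.0518,  0.011 ])]
tongue sides [array([ 0.5841, -0.0071,  0.048 ]), array([ 0.583 , -0.0448,  0.048 ]), array([ 0.5594, -0.0255,  0.048 ])]
[ 0.436  -0.0202 -0.004 ]
```

```bash
python3 -m creep '[{"jaw":0.2,"dx":0.03,"dy":-0.0025,"dz":-0.001,"wx":0,"wy":0,"wz":0},{"jaw":0.2,"dx":0.05,"dy":-0.0025,"dz":-0.001,"wx":0,"wy":0,"wz":0},{"jaw":0.2,"dx":0.07,"dy":-0.0025,"dz":-0.001,"wx":0,"wy":0,"wz":0},{"jaw":0.2,"dx":0.08,"dy":-0.0025,"dz":-0.001,"wx":0,"wy":0,"wz":0},{"jaw":0.2,"dx":0.0885,"dy":-0.0025,"dz":-0.001,"wx":0,"wy":0,"wz":0},{"jaw":0.2,"dx":0.0885,"dy":-0.0025,"dz":-0.001,"wx":0,"wy":0,"wz":0},{"jaw":0.2,"dx":0.0885,"dy":-0.0025,"dz":-0.002,"wx":0,"wy":0,"wz":0},{"jaw":0.2,"dx":0.0885,"dy":-0.0025,"dz":-0.003,"wx":0,"wy":0,"wz":0},{"jaw":0.2,"dx":0.0885,"dy":-0.0025,"dz":-0.004,"wx":0,"wy":0,"wz":0},{"jaw":0.2,"dx":0.0885,"dy":-0.0025,"dz":-0.004,"wx":0,"wy":0,"wz":0}]'
```

```text
time_s: 19.0
ee_pos: [0.5233, -0.0226, -0.0078]
eef_rot: [1.0, -0.014, -0.001, 0.0]
ft_force: [-5.3, 0.9, 4.5]
finger_gap: 0.0293
finger_force: 63.2
```

```bash
python3 -m creep '[{"jaw":0.2,"dx":0.0,"dy":0,"dz":0.004,"wx":0,"wy":0,"wz":0},{"jaw":0.2,"dx":0.0,"dy":0,"dz":0.004,"wx":0,"wy":0,"wz":0},{"jaw":0.2,"dx":0.0,"dy":0,"dz":0.004,"wx":0,"wy":0,"wz":0}]'
python3 - <<'E'
from h import *
np.set_printoptions(precision=4,suppress=True)
w=viewer.get_image('top');a=viewer.get_image('side')
cv2.imwrite('pics/q1.png',np.hstack([cv2.resize(a[150:290,200:340,::-1],None,fx=2.85,fy=2.85,interpolation=2),cv2.resize(w[140:280,140:280,::-1],None,fx=2.85,fy=2.85,interpolation=2)]))
E
```

```text
time_s: 19.38
ee_pos: [0.524, -0.0226, -0.0048]
eef_rot: [1.0, -0.015, -0.0, -0.0]
ft_force: [0.7, -0.5, -6.0]
finger_gap: 0.0295
finger_force: 61.6
```

View pics/q1.png

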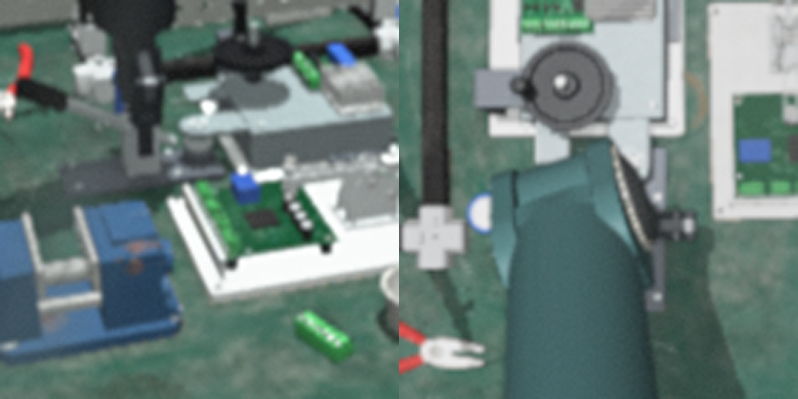

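Side view: saddle at about (270,201), right under the tongue's round end. The drag was only bench friction. Setting it down lightly and releasing.

```bash
python3 -m creep '[{"jaw":0.2,"dx":0.001,"dy":0,"dz":-0.0015,"wx":0,"wy":0,"wz":0},{"jaw":0.2,"dx":0.001,"dy":0,"dz":-0.0025,"wx":0,"wy":0,"wz":0},{"jaw":0.2,"dx":0.001,"dy":0,"dz":-0.0032,"wx":0,"wy":0,"wz":0},{"jaw":0.2,"dx":0.001,"dy":0,"dz":-0.0032,"wx":0,"wy":0,"wz":0}]'
python3 -m creep '[{"jaw":0.55,"dx":0,"dy":0,"dz":0,"wx":0,"wy":0,"wz":0},{"jaw":0.55,"dx":0,"dy":0,"dz":0,"wx":0,"wy":0,"wz":0},{"jaw":0.55,"dx":0,"dy":0,"dz":0,"wx":0,"wy":0,"wz":0},{"jaw":0.55,"dx":0,"dy":0,"dz":0.03,"wx":0,"wy":0,"wz":0},{"jaw":0.55,"dx":0,"dy":0,"dz":0.08,"wx":0,"wy":0,"wz":0},{"jaw":0.55,"dx":0,"dy":0,"dz":0.13,"wx":0,"wy":0,"wz":0},{"jaw":0.55,"dx":0,"dy":0,"dz":0.15,"wx":0,"wy":0,"wz":0},{"jaw":0,"dx":-0.05,"dy":0.0015,"dz":0.15,"wx":0,"wy":0,"wz":0},{"jaw":0,"dx":-0.085,"dy":0.0025,"dz":0.15,"wx":0,"wy":0,"wz":0},{"jaw":0,"dx":-0.085,"dy":0.0025,"dz":0.15,"wx":0,"wy":0,"wz":0}]'
python3 - <<'E'
from h import *
np.set_printoptions(precision=4,suppress=True)
w=viewer.get_image('top');a=viewer.get_image('side')
cv2.imwrite('pics/r1.png',np.hstack([cv2.resize(a[150:240,210:310,::-1],None,fx=4,fy=4,interpolation=2),cv2.resize(w[150:240,190:290,::-1],None,fx=4,fy=4,interpolation=2)]))
print('saddle rim expected ±14mm x',[proj('side',(.5793+d,-.0255,.03)) for d in(-.014,0,.014)],'pad',[proj('side',(.5793+d,-.0255,.039)) for d in(-.013,0,.013)])
for c in('side','top'):
  for l in('saddle','handle_pad'): print(c,l,[(np.array(r['position']),r['p']) for r in recognise(c,l)[:2]])
m=trace('side','saddle'); 
if m: print(cv2.boundingRect(m[0]['mask'].astype('uint8')),m[0]['p'])
E
```

```text
time_s: 19.98
ee_pos: [0.525, -0.0225, -0.0078]
eef_rot: [1.0, -0.014, -0.0, 0.0]
ft_force: [-0.5, -0.3, -5.6]
finger_gap: 0.0293
finger_force: 62.0
time_s: 21.22
ee_pos: [0.4379, -0.0203, 0.1424]
eef_rot: [1.0, -0.014, -0.0, 0.001]
ft_force: [0.1, -0.2, -0.4]
finger_gap: -0.0002
finger_force: 0.0
saddle rim expected ±14mm x [[np.float64(264.40312634672426), np.float64(200.34197205062205)], [np.float64(269.49356264680523), np.float64(199.6169087889214)], [np.float64(274.5540087458477), np.float64(198.89608941523136)]] pad [[np.float64(264.6780896598642), np.float64(197.29696048410742)], [np.float64(269.4234844495052), np.float64(196.62931841292342)], [np.float64(274.14280877561237), np.float64(195.96531400844177)]]
side saddle [(array([273.1, 200.2]), 0.61)]
side handle_pad [(array([221.9, 187.9]), 0.82)]
top saddle []
top handle_pad [(array([217.7, 237.4]), 0.5)]
(266, 199, 8, 5) 0.46
```

View pics/r1.png

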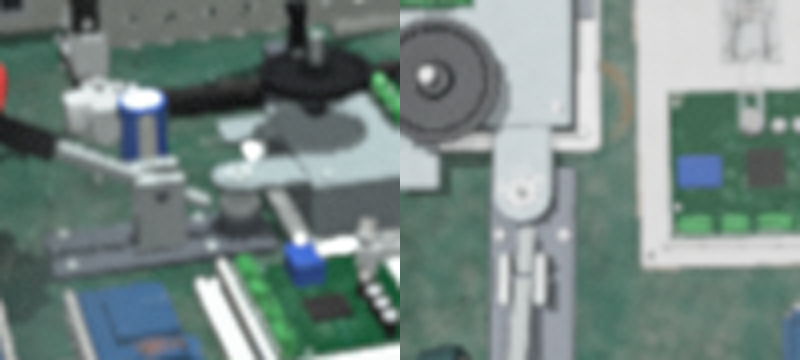

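Top view: the jack's handle, tower and tongue line up (base edges at about (212.5,210) and (233.5,210), pip (220.5,197.5)). Side view shows the saddle at (270,202), right beneath the tongue. I'll check this with numbers.

Run:
```python
from h import *
np.set_printoptions(precision=4,suppress=True)
T=lambda u,v:((u-400)/4+190,v/4+150)
S=lambda u,v:(u/4+210,v/4+150)
for v in(210,240,330): print('base',v,[atz('top',T(u,v),.008)[:2] for u in((491,575))])
print('base corner R front',atz('top',T(575,168),.008),'base screws',[atz('top',T(*p),.009)[:2] for p in((499,234),(563,235))])
print('pip',atz('top',T(521,191),.049)[:2],'cheeks',[atz('top',T(*p),.06)[:2] for p in((504,280),(541,280))])
print('side saddle l/r at z.022',[atz('side',S(*p),.03)[:2] for p in((220,199),(258,199))])
print('side screws',[atz('side',S(*p),.009)[:2] for p in((211,246),(66,235))],'side base corner',atz('side',S(277,247),.008)[:2],atz('side',S(55,275),.008)[:2])
```

```text
base 210 [array([0.5704, 0.0006]), array([ 0.5688, -0.0549])]
base 240 [array([0.5506, 0.001 ]), array([ 0.5491, -0.0545])]
base 330 [array([0.4915, 0.0021]), array([ 0.4901, -0.0532])]
base corner R front [ 0.5965 -0.0555  0.008 ] base screws [array([ 0.5544, -0.0045]), array([ 0.5526, -0.0467])]
pip [ 0.5794 -0.0248] cheeks [array([ 0.5228, -0.0144]), array([ 0.5222, -0.0378])]
side saddle l/r at z.022 [array([ 0.5676, -0.0227]), array([ 0.5919, -0.0301])]
side screws [array([ 0.5549, -0.0464]), array([ 0.4657, -0.0039])] side base corner [ 0.5967 -0.0586] [ 0.4504 -0.052 ]
```

```bash
python3 -m creep '[{"jaw":0,"dx":0.004,"dy":0,"dz":-0.04,"wx":0,"wy":0,"wz":0},{"jaw":0,"dx":0.004,"dy":0,"dz":-0.062,"wx":0,"wy":0,"wz":0},{"jaw":0,"dx":0.004,"dy":0,"dz":-0.07,"wx":0,"wy":0,"wz":0},{"jaw":0,"dx":0.004,"dy":0,"dz":-0.074,"wx":0,"wy":0,"wz":0},{"jaw":0,"dx":0.004,"dy":0,"dz":-0.076,"wx":0,"wy":0,"wz":0}]'
```

```text
time_s: 22.2
ee_pos: [0.4447, -0.02, 0.0667]
eef_rot: [1.0, -0.014, 0.001, 0.0]
ft_force: [-0.6, -0.2, 2.2]
finger_gap: -0.0001
finger_force: 0.8
```

```bash
python3 -m creep '[{"jaw":0,"dx":-0.003,"dy":0,"dz":-0.006,"wx":0,"wy":0,"wz":0},{"jaw":0,"dx":-0.006,"dy":0,"dz":-0.012,"wx":0,"wy":0,"wz":0},{"jaw":0,"dx":-0.0085,"dy":0.0002,"dz":-0.018,"wx":0,"wy":0,"wz":0},{"jaw":0,"dx":-0.011,"dy":0.0003,"dz":-0.024,"wx":0,"wy":0,"wz":0},{"jaw":0,"dx":-0.013,"dy":0.0004,"dz":-0.03,"wx":0,"wy":0,"wz":0},{"jaw":0,"dx":-0.0145,"dy":0.0004,"dz":-0.036,"wx":0,"wy":0,"wz":0},{"jaw":0,"dx":-0.0155,"dy":0.0005,"dz":-0.042,"wx":0,"wy":0,"wz":0},{"jaw":0,"dx":-0.016,"dy":0.0005,"dz":-0.046,"wx":0,"wy":0,"wz":0},{"jaw":0,"dx":-0.016,"dy":0.0005,"dz":-0.048,"wx":0,"wy":0,"wz":0},{"jaw":0,"dx":-0.016,"dy":0.0005,"dz":-0.049,"wx":0,"wy":0,"wz":0}]'
```

```text
time_s: 23.45
ee_pos: [0.4283, -0.0196, 0.0193]
eef_rot: [1.0, -0.014, 0.0, 0.001]
ft_force: [-6.2, -0.5, 45.6]
finger_gap: 0.0002
finger_force: 23.0
```

```bash
python3 -m creep '[{"jaw":0,"dx":0,"dy":0,"dz":-0.001,"wx":0,"wy":0,"wz":0},{"jaw":0,"dx":0,"dy":0,"dz":-0.001,"wx":0,"wy":0,"wz":0}]'
python3 - <<'E'
from h import *
np.set_printoptions(precision=4,suppress=True)
a=viewer.get_image('side');cv2.imwrite('pics/down1.png',a[:,:,::-1]); b=cv2.imread('pics/r1.png')
for l in('saddle','handle_pad','unit'):
  r=trace('side',l)
  if r: print(l,r[0]['p'],r[0]['position'],cv2.boundingRect(r[0]['mask'].astype('uint8')))
# vertical image shift of tongue tip vs before
bb=cv2.resize(b[:,:400],(100,90),interpolation=cv2.INTER_AREA)
t=bb[36:51,52:68]; f=a[150:240,210:310,::-1]
res=cv2.matchTemplate(np.ascontiguousarray(f),t,cv2.TM_CCOEFF_NORMED); print(cv2.minMaxLoc(res),'was (52,36)')
E
```

```text
time_s: 23.7
ee_pos: [0.4283, -0.0197, 0.019]
eef_rot: [1.0, -0.014, 0.0, 0.001]
ft_force: [-8.5, 0.7, 49.9]
finger_gap: 0.0002
finger_force: 25.0
saddle 0.71 [285.8, 165.9] (274, 149, 29, 27)
unit 0.77 [305.2, 186.1] (265, 166, 73, 40)
(-0.7408124208450317, 0.7695921659469604, (58, 24), (13, 18)) was (52,36)
```

Hard stop reached (about 50 N, more than needed). Letting the handle come fully up now, then I'll check that the jack hasn't moved.

```bash
python3 -m creep '[{"jaw":0,"dx":0,"dy":0,"dz":0.005,"wx":0,"wy":0,"wz":0},{"jaw":0,"dx":0.001,"dy":0,"dz":0.012,"wx":0,"wy":0,"wz":0},{"jaw":0,"dx":0.003,"dy":0,"dz":0.02,"wx":0,"wy":0,"wz":0},{"jaw":0,"dx":0.006,"dy":0,"dz":0.028,"wx":0,"wy":0,"wz":0},{"jaw":0,"dx":0.01,"dy":0,"dz":0.036,"wx":0,"wy":0,"wz":0},{"jaw":0,"dx":0.014,"dy":-0.0005,"dz":0.044,"wx":0,"wy":0,"wz":0},{"jaw":0,"dx":0.016,"dy":-0.0005,"dz":0.054,"wx":0,"wy":0,"wz":0},{"jaw":0,"dx":0.016,"dy":-0.0005,"dz":0.08,"wx":0,"wy":0,"wz":0},{"jaw":0,"dx":0.016,"dy":-0.0005,"dz":0.085,"wx":0,"wy":0,"wz":0},{"jaw":0,"dx":0.016,"dy":-0.0005,"dz":0.085,"wx":0,"wy":0,"wz":0}]'
python3 - <<'E'
from h import *
np.set_printoptions(precision=3,suppress=True)
w=viewer.get_image('top');a=viewer.get_image('side')
cv2.imwrite('pics/up2s.png',a[:,:,::-1]);cv2.imwrite('pics/up2t.png',w[:,:,::-1])
old=cv2.imread('pics/r1.png')
oa=cv2.resize(old[:,:400],(100,90),interpolation=cv2.INTER_AREA);ow=cv2.resize(old[:,400:],(100,90),interpolation=cv2.INTER_AREA)
A=a[150:240,210:310,::-1];W=w[150:240,190:290,::-1];D=cv2.imread('pics/down1.png')[150:240,210:310]
gg=lambda i:cv2.cvtColor(np.ascontiguousarray(i),cv2.COLOR_BGR2GRAY).astype('float32')
def sh(p,q,x,y,ww,hh):
    P,Q=p[y:y+hh,x:x+ww],q[y:y+hh,x:x+ww]; return cv2.phaseCorrelate(gg(P),gg(Q),cv2.createHanningWindow((ww,hh),cv2.CV_32F))
print('side base up',sh(oa,A,12,40,34,32),'side tongue up',sh(oa,A,48,32,24,24))
print('top base up',sh(ow,W,20,40,30,45),'top tongue up',sh(ow,W,20,30,22,28))
print('side base down',sh(oa,D,30,48,34,24),'tongue down',sh(oa,D,48,30,24,20),'unit',sh(oa,D,60,20,40,40))
for l in('handle_pad','saddle'):
  for c in('side','top'):print(c,l,[(np.array(r['position']),r['p']) for r in recognise(c,l)[:1]])
E
```

```text
time_s: 25.15
ee_pos: [0.444, -0.0202, 0.1012]
eef_rot: [1.0, -0.015, 0.0, 0.0]
ft_force: [-0.6, 0.0, -0.1]
finger_gap: -0.0002
finger_force: 0.0
side base up ((-0.062028403185514946, 0.045575058732858054), 0.8656302889188131) side tongue up ((-0.012812900504151514, -0.02623037840406539), 0.9486337378621101)
top base up ((-0.03974154351370096, 0.5932679637963929), 1.0175193136709708) top tongue up ((-0.3499376509669876, 0.3666827644862085), 0.8273537675539653)
side base down ((0.24592346003926835, -0.14107369785062396), 0.7536739188211935) tongue down ((3.8983737438440667, 5.965628497306992), 0.06980799933274587) unit ((0.13722251047900258, -4.219604877890436), 0.7089081126451492)
side handle_pad [(array([219. , 186.1]), 0.52)]
top handle_pad [(array([216.9, 229.7]), 0.45)]
side saddle [(array([268.3, 200.5]), 0.5)]
top saddle []
```

The jack hasn't shifted (side shift under 0.1 px), the handle came back up, and the unit had risen by about 4 px. Now the final press, more lightly.

```bash
python3 -m creep '[{"jaw":0,"dx":0,"dy":0,"dz":-0.025,"wx":0,"wy":0,"wz":0},{"jaw":0,"dx":0,"dy":0,"dz":-0.034,"wx":0,"wy":0,"wz":0},{"jaw":0,"dx":-0.003,"dy":0,"dz":-0.041,"wx":0,"wy":0,"wz":0},{"jaw":0,"dx":-0.0065,"dy":0.0002,"dz":-0.048,"wx":0,"wy":0,"wz":0},{"jaw":0,"dx":-0.0095,"dy":0.0003,"dz":-0.055,"wx":0,"wy":0,"wz":0},{"jaw":0,"dx":-0.012,"dy":0.0004,"dz":-0.062,"wx":0,"wy":0,"wz":0},{"jaw":0,"dx":-0.014,"dy":0.0004,"dz":-0.068,"wx":0,"wy":0,"wz":0},{"jaw":0,"dx":-0.0155,"dy":0.0005,"dz":-0.074,"wx":0,"wy":0,"wz":0},{"jaw":0,"dx":-0.016,"dy":0.0005,"dz":-0.079,"wx":0,"wy":0,"wz":0},{"jaw":0,"dx":-0.016,"dy":0.0005,"dz":-0.0825,"wx":0,"wy":0,"wz":0}]'
python3 -m creep '[{"jaw":0,"dx":0,"dy":0,"dz":0,"wx":0,"wy":0,"wz":0},{"jaw":0,"dx":0,"dy":0,"dz":0,"wx":0,"wy":0,"wz":0}]'
```

```text
time_s: 26.7
ee_pos: [0.4287, -0.0195, 0.0197]
eef_rot: [1.0, -0.014, 0.0, 0.0]
ft_force: [-5.9, -0.1, 42.2]
finger_gap: -0.0001
finger_force: 20.7
time_s: 26.95
ee_pos: [0.4287, -0.0195, 0.0204]
eef_rot: [1.0, -0.014, 0.001, 0.001]
ft_force: [-2.5, -1.2, 30.4]
finger_gap: -0.0
finger_force: 15.1
```

```bash
python3 -m creep '[{"jaw":0,"dx":0,"dy":0,"dz":0.0004,"wx":0,"wy":0,"wz":0},{"jaw":0,"dx":0,"dy":0,"dz":0.0004,"wx":0,"wy":0,"wz":0},{"jaw":0,"dx":0,"dy":0,"dz":0.0004,"wx":0,"wy":0,"wz":0}]'
python3 - <<'E'
from h import *
a=viewer.get_image('side')[150:240,210:310,::-1]
gg=lambda i:cv2.cvtColor(np.ascontiguousarray(i),cv2.COLOR_BGR2GRAY).astype('float32')
o=cv2.imread('pics/up2s.png')[150:240,210:310]; d=cv2.imread('pics/down1.png')[150:240,210:310]
for n,q in(('up',o),('down1',d)):
  for r in((60,20,40,40),(30,48,34,24)):
    x,y,w,h=r; print(n,cv2.phaseCorrelate(gg(q[y:y+h,x:x+w]),gg(a[y:y+h,x:x+w]),cv2.createHanningWindow((w,h),cv2.CV_32F)))
E
```

```text
time_s: 27.32
ee_pos: [0.4288, -0.0195, 0.0206]
eef_rot: [1.0, -0.014, 0.001, 0.001]
ft_force: [-2.7, 0.3, 27.1]
finger_gap: -0.0003
finger_force: 13.5
up ((0.42902857275975137, -3.9614210703552892), 0.6038335263729095)
up ((0.09693792544622681, -0.1869275139772082), 0.7542304573235689)
down1 ((-0.07699577506209465, 0.08365520692088779), 0.9860970890522003)
down1 ((-0.18152945735999992, 0.03649098316701682), 0.9179887352166353)
```

The unit is raised exactly as in the trial press, and the jack is in place.

```bash
python3 -c "
from bench import job_done
print(job_done())"
```

```text
the job is handed in; nothing more can be done
None
```

I handed the job in at 27 s: wheel turned just over one full turn, jack under the round tongue (saddle within about 2 mm by camera), one full trial pump, and the handle now held down at about 27 N with the unit's front raised; one mistyped row briefly pressed the gripped crank knob down at 55 N, and whether that counts against the 40 N limit is unconfirmed.

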